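Scoop the grinding balls out of the mill tray onto the balance

ROBOT

A 6-joint arm with a two-finger parallel gripper is mounted at the origin on the work surface. World frame = base frame: x ahead of the robot, y to its left, z up, the work surface at z = 0. Lengths are in m, angles in rad, forces in N, time in s.
With the tool pointing down it reaches from about 0.3 to 0.775 m from the base axis. Payload 14.6 kg.
Tool frame: the origin (TCP) lies on the mounting face of the last link; the fingertips stand 199 mm ahead of it and the grasp point (between the pads) lies 180 mm ahead of it; z points along the fingers, y is the line along which they close (so a half turn about z gives the same grasp; the last joint's range is limited). The gripper opens to 94 mm and grips with 3 to 60 N. Pads are 16 mm wide; open, the fingers measure 119 mm over their backs; the gripper's body (75 mm by 177 mm) begins 78 mm behind the grasp point.
Start: joints at [-1.312, 0.3, 1.521, -0, 1.321, -0.067], TCP at [0.176, -0.521, 0.405] pointing down, gripper open.
Joint ranges: [-3.03, 3.03], [-0.79, 2.21], [0.23, 2.52], [-1.04, 4.18], [0, 3.07], [-2.55, 2.55]. Speed limits (rad/s): [2.22, 2.22, 2.57, 3.14, 3.14, 3.14].

INTERFACE

Orientations are given as [roll, pitch, yaw] about the fixed x, y, z axes, in that order (R = Rz(yaw) Ry(pitch) Rx(roll)).
In Python, from station import get_obs, camera, hand_in gives the robot as it stands.
- The arm moves only by the tool apply_moves, never from a script. Its argument "increments" is a list of rows, each an object of numbers: "tx", "ty", "tz": the shift along the tool's x, y, z as a fraction of full scale; "ax", "ay", "az": the turn, a rotation vector about the tool's x, y, z as a fraction of full scale. In form: [{"tx": .., "ty": .., "tz": .., "ax": .., "ay": .., "az": ..}, ...]. A call has 1 to 12 rows; each row shifts and turns the commanded pose from where the row before left it, along the tool's axes as they then stand; what a row does not reach is not made up. Full scale, the value 1, is 30 mm for a shift and 5 degrees for a turn. A row lasts 1/8 s, in which the tool goes at most 62.5 mm and 10.7 degrees, less where a joint would pass 70% of its speed; a pose out of reach is approached as far as the arm can. A call with a number of a shift or a turn outside -1 to 1 is refused whole. A call with a gripper value outside its range is refused whole. "jaw" is the closure, from 0 (fully open) to 1 (shut), set as the call begins (left out, the last holds). The fingers move at their own pace and stop on an object; "force" is the grip in N (left out, the last holds). Time passes only in rows, so rows that do not move let the fingers close. It gives the time, the measured TCP pose, the force, the opening and the grip force at its end, in the units of the state.
- get_obs(): the state, without advancing time (a new reading comes with each control period).
- camera(name): name is "side" or "top" or "wrist"; returns a dict with "pixels" (384x512x3 uint8, red, green, blue), "camera_matrix" (3x3 intrinsics, pixels), "R" (3x3) and "t" (3): a world point X has camera coordinates R X + t; the wrist camera has in their place "T_tool_cam" (4x4, takes a point from camera to tool coordinates, whose origin is the TCP and whose axes are the flange's). Camera axes: x right, y down, z forward; pixel columns grow to the right and rows downward; lengths in m; the calibration is good to about 2 mm. A picture is of the moment at which its call begins: read the wrist's pose just before it. There is no depth.
- hand_in(): hands the job in; it is judged then, once.
The state is a dict: "time_s": time; "qpos": joint angles; "joint_vel": joint speeds; "tau": joint torques, N m; "ee_pos": TCP position; "eef_rot": TCP orientation; "force": force on the tool from outside, world axes, zero at the start; "moment": the same for the moment, N m; "grip_width": finger opening in m; "grip_force": force on a finger pad.
Only numpy, scipy, OpenCV 4.12 (cv2) and the standard library are available. Lean on these libraries where they do the work, as an engineer would, in place of code of your own. Each camera call takes 0.05 s, during which the arm holds its last target. There are 200 camera calls.

TASK

Using the slotted steel scoop with the red grip (not the blue solid one), scoop both white grinding balls out of the dark mill tray in the scoop, letting the three small brown rock chips stay in the tray. Set the scoop down gently, upright and about centred on the balance pan with both balls still in it, and let go of it. Do not touch the balls with the gripper.

Things in the scene. Friction and masses are not known exactly. Their poses are not given: they have to be found in the camera images.
- scoop_grip (a point): Centre of the red grip of the slotted steel scoop (not the blue solid-floored one with white grip): block 24 x 24 mm in plan, 40 mm high, on an arch over the scoop's middle, 100 mm above its underside. Scoop axes: x level out of its open mouth, y left, z up. It starts standing on the table beside the tray; 0.16 kg, 124 mm wide; sides 30 mm high, from 52 mm behind to 70 mm ahead of this point.
- scoop_mouth (a point): Middle of the scoop's mouth, at its underside: 55 mm ahead of and 100 mm below the grip's centre, at the bar tips. Floor: five bars along x, 16 mm gaps; they ramp up to a 8 mm crest 16 mm behind the tips, then dip, so a ball past the crest stays in a level scoop. Inner width 116 mm. Pushed on till the tips are about 10 mm past the tray's rail, it runs under the balls that the rail stops; chips slip between the bars.
- ball_a_center (a point): Centre of one white ceramic grinding ball, 28 mm diameter, 0.07 kg, loose on the tray floor; it rolls.
- ball_b_center (a point): Centre of the other white ceramic grinding ball, 28 mm diameter, 0.07 kg, loose on the tray floor; it rolls.
- chip_a_center (a point): First brown rock chip, about 12 mm across and 8 mm high, loose in the tray; its middle. A chip caught between a bar tip and a ball or the rail gives way after a push of up to 40 N for a moment.
- chip_b_center (a point): Second brown rock chip, about 12 mm across and 8 mm high, loose in the tray; its middle. A chip caught between a bar tip and a ball or the rail gives way after a push of up to 40 N for a moment.
- chip_c_center (a point): Third brown rock chip, about 12 mm across and 8 mm high, loose in the tray; its middle. A chip caught between a bar tip and a ball or the rail gives way after a push of up to 40 N for a moment.
- tray: Dark steel tray, fixed, 275 x 170 x 30 mm. Origin at table level; x along it, away from the robot, y left. Floor top z = 4 mm, inside x = -140 to 125, |y| < 80 mm. A brass rail (5 mm rod, x = 85, |y| < 44, axis z = 16 mm) on arms from the far wall stops balls; bars and chips pass under, scoop sides pass outside it. Balls and chips start at x = -9 to 77, |y| < 50; nearer is room for the scoop, mouth to +x.
- pan (a point): Centre of the top face of the steel pan of the white laboratory balance (fixed), 60 mm above the table. The pan is flat, 160 mm along its x by 150 mm along its y; x points away from the robot, z up. Nothing stands above the pan.
Mind the look-alikes: they are no part of the job. What is shaped like the part that bears scoop_grip but yellow is not meant.

How it is judged:
By the outcome, as a careful person would: the job done as asked, in the order asked, and still so for the second after the job is handed in, with the robot touching nothing.
It also fails if it takes over 58 s, if anything falls off the work surface, if the arm or the gripper's body presses on something with over 40 N, if the wrist force passes 120 N, or if a joint passes its speed limit or range.

## Working session

There is one attempt and no reset: what is moved stays moved. The work goes in short steps, Python scripts to look and compute and a tool call to move; the robot and the scene stay as the last step left them, time stands still between calls to the robot, and variables do not carry over. Pictures are saved under pics/ and viewed, at most 10 in all, crops included, and the job is handed in when it is done.

Besides the shell and the picture viewer there is one more tool, called after "Call:" by a JSON object that holds its "name" and its "arguments". apply_moves: Moves the arm, as the interface text tells. Its arguments: {"type":"object","properties":{"increments":{"type":"array"},"jaw":{"type":"number"},"force":{"type":"number"}},"required":["increments"]}

```bash
mkdir -p pics; cat > h.py <<'E'
import numpy as np, cv2
from station import get_obs, camera
from scipy.spatial.transform import Rotation as Ro
def snap(name, fn=None):
    o=get_obs(); c=camera(name)
    if fn: cv2.imwrite('pics/'+fn, c['pixels'][:,:,::-1])
    K=np.array(c['camera_matrix'])
    if name=='wrist':
        T=np.array(c['T_tool_cam']); Rt=Ro.from_euler('xyz',o['eef_rot']).as_matrix()
        Rc=Rt@T[:3,:3]; p=Rt@T[:3,3]+np.array(o['ee_pos'])
    else:
        R=np.array(c['R']); Rc=R.T; p=-R.T@np.array(c['t'])
    return c['pixels'],K,Rc,p
def ray(K,Rc,u,v):
    return Rc@np.linalg.solve(K,[u,v,1.])
def onz(cam,u,v,z):
    _,K,Rc,p=cam; d=ray(K,Rc,u,v); return p+d*(z-p[2])/d[2]
def proj(cam,X):
    _,K,Rc,p=cam; q=K@(Rc.T@(np.array(X)-p)); return q[:2]/q[2]
def tri(c1,uv1,c2,uv2):
    A=[];b=[]
    for c,uv in((c1,uv1),(c2,uv2)):
        d=ray(c[1],c[2],*uv); d/=np.linalg.norm(d); P=np.eye(3)-np.outer(d,d); A.append(P); b.append(P@c[3])
    A=np.vstack(A); return np.linalg.lstsq(A,np.hstack(b),rcond=None)[0]
E
python3 - <<'E'
from h import *
a=snap('top');b=snap('side')
im=np.vstack([a[0],b[0]])[:,:,::-1]
cv2.imwrite('pics/a.png',np.hstack([a[0],b[0]])[:,:,::-1][:, :, :] if 0 else cv2.resize(a[0][:,:,::-1],(800,600)))
cv2.imwrite('pics/b.png',cv2.resize(b[0][:,:,::-1],(800,600)))
print(a[1],a[2],a[3],b[3],b[2])
o=get_obs();print(o['ee_pos'],o['eef_rot'],o['grip_width'],o['time_s'])
E
```

```text
[[463.31677376   0.         256.13035708]
 [  0.         463.31677376 190.06504831]
 [  0.           0.           1.        ]] [[-0.017696   -0.99848045  0.05218851]
 [-0.99983941  0.01781954  0.00190264]
 [-0.00282973 -0.05214646 -0.99863544]] [0.4392692  0.04285736 1.43723776] [0.40672578 0.99221562 0.69998557] [[-0.99419362 -0.03998191  0.09990246]
 [-0.10527233  0.55369419 -0.82603903]
 [-0.02228879 -0.83175969 -0.55468822]]
[ 0.17600555 -0.5210495   0.40416466] [-3.14063900e+00 -4.60194127e-05  3.25790601e-01] 0.09391290904202779 0.1
```

View pics/a.png

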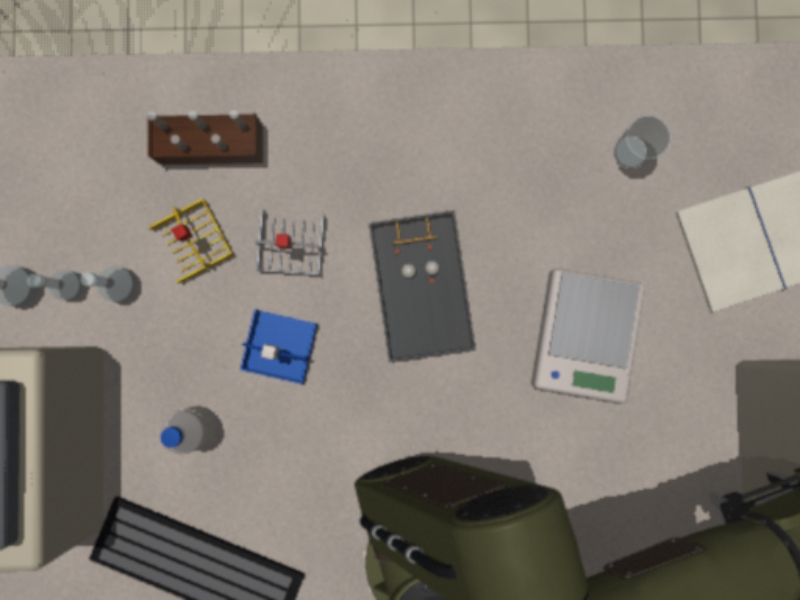

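View pics/b.png

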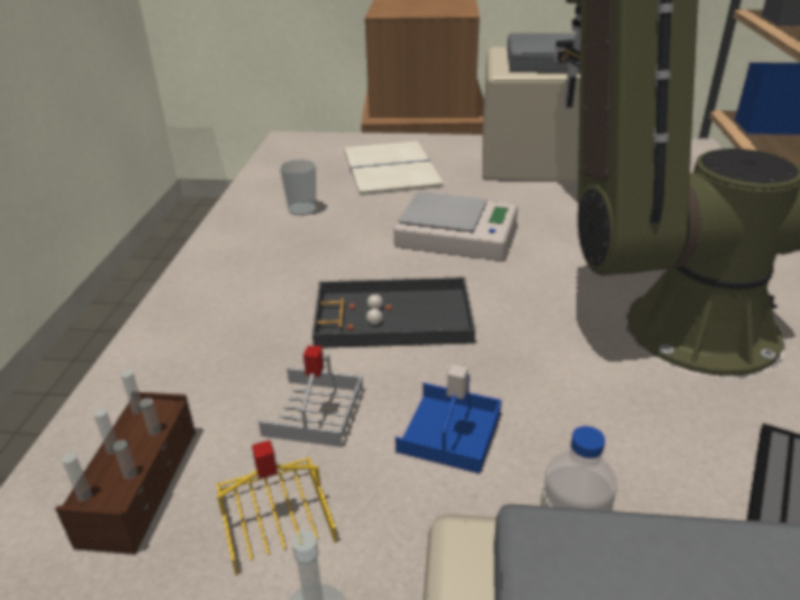

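In the top view there are three candidate scoops: steel with red grip at (283,241), yellow with red grip at (181,231), and blue with white grip at (268,352). The steel one fits. The tray is at (422,285), the balls at (408,270) and (432,267), and the pan at (595,320). Next I measure these and confirm the scoop in a crop.

```bash
python3 - <<'E'
from h import *
a=snap('top');b=snap('side')
def comps(im,m,amin):
    n,l,s,c=cv2.connectedComponentsWithStats(m.astype('uint8'),connectivity=8)
    return [(c[i].round(1),s[i]) for i in range(1,n) if s[i,4]>=amin]
def red(im):
    i=im.astype(int); return (i[:,:,0]>110)&(i[:,:,1]<70)&(i[:,:,2]<70)
for c in(a,b):
    print([(x[0],x[1][4]) for x in comps(c[0],red(c[0]),8)])
# balls
for c in (a,b):
    x0,x1,y0,y1=(238,302,136,230) if c is a else (200,303,180,220)
    i=c[0][y0:y1,x0:x1].astype(int); m=(i.min(2)>140)
    m[:, :] &= True
    r=comps(i,m,4); print('white',[(q[0]+[x0,y0],q[1][4]) for q in r])
hs=cv2.cvtColor(a[0],cv2.COLOR_RGB2GRAY)
# tray
m=np.zeros_like(hs); m[130:235,232:308]=(hs[130:235,232:308]<85)
cs=max(cv2.findContours(m,0,2)[0],key=cv2.contourArea); r=cv2.minAreaRect(cs); bx=cv2.boxPoints(r)
print('tray',r,[onz(a,*p,.03).round(4) for p in bx])
cv2.imwrite('pics/c.png',np.hstack([cv2.resize(a[0][125:185,155:215,::-1],(400,400),interpolation=2),cv2.resize(b[0][215:295,160:240,::-1],(400,400),interpolation=2)]))
cv2.imwrite('pics/d.png',np.hstack([cv2.resize(a[0][130:235,232:307,::-1],(400,560),interpolation=2),cv2.resize(a[0][165:265,335:415,::-1],(400,500),interpolation=2).copy() if 0 else cv2.resize(a[0][165:263,340:410,::-1],(400,560),interpolation=2)]))
E
```

```text
[(array([114.5, 147.8]), np.int32(51)), (array([180.4, 153.4]), np.int32(58))]
[(array([200.1, 224.8]), np.int32(68)), (array([167.7, 287.6]), np.int32(101))]
white [(array([246.9, 137.2]), np.int32(64)), (array([261.4, 136.3]), np.int32(10)), (array([298.1, 141.4]), np.int32(65)), (array([300.2, 153.8]), np.int32(13)), (array([299.7, 171.9]), np.int32(96)), (array([239.7, 195.6]), np.int32(155)), (array([276. , 170.3]), np.int32(24)), (array([260.8, 172.2]), np.int32(24)), (array([238.6, 217.8]), np.int32(10)), (array([244. , 218.8]), np.int32(9)), (array([239.6, 226.9]), np.int32(16)), (array([292.8, 228.1]), np.int32(54))]
white [(array([200.7, 187.8]), np.int32(45)), (array([301.1, 186.2]), np.int32(42)), (array([239.2, 191.1]), np.int32(29)), (array([238.7, 200.5]), np.int32(32))]
tray ((269.82763671875, 183.35086059570312), (89.7459716796875, 54.73762893676758), 81.46923065185547) [array([0.6579, 0.1042, 0.03  ]), array([ 0.6799, -0.0618,  0.03  ]), array([ 0.4083, -0.0963,  0.03  ]), array([0.3867, 0.0681, 0.03  ])]
```

View pics/c.png

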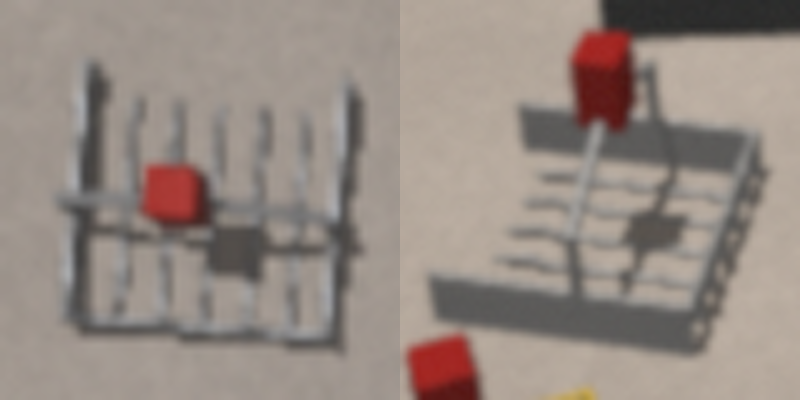

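View pics/d.png

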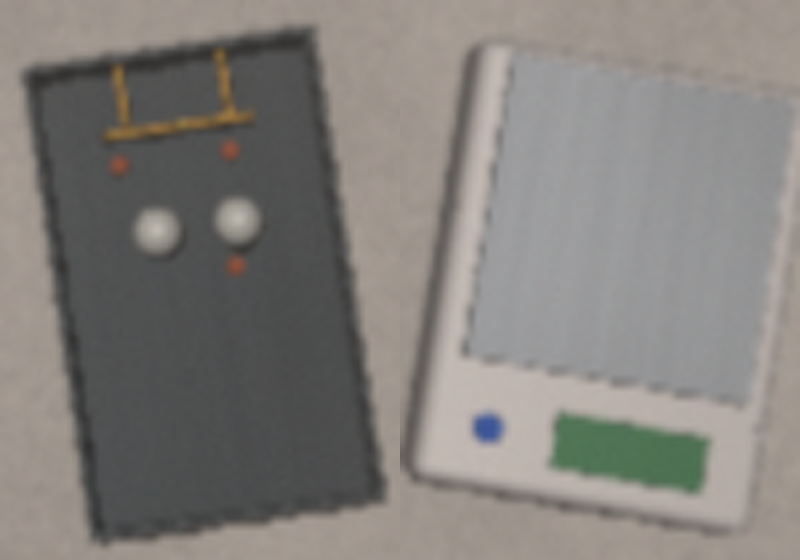

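The left crop confirms the steel slotted scoop with red grip. Its mouth points up in the picture (world +x), with the back wall from about (75,325) to (338,343). The second picture shows the tray, rail, balls, chips and pan corners clearly.

```bash
python3 - <<'E'
from h import *
a=snap('top');b=snap('side')
g=tri(a,(180.4,153.4),b,(200.1,224.8)); print('grip tri',g, onz(a,180.4,153.4,.118))
f=lambda x,y,u0,v0,s,z: onz(a,u0+(x+.5)/s-.5,v0+(y+.5)/s-.5,z)
S=[f(x,y,155,125,60/9 if 0 else 6.667,.03) for x,y in((90,62),(350,76),(338,343),(75,325))]
S=np.array(S);print('scoop',S.round(4)); print('mean',S.mean(0))
ax=S[0]+S[1]-S[2]-S[3]; lat=S[0]+S[3]-S[1]-S[2]
print('yaws',np.degrees(np.arctan2(ax[1],ax[0])),np.degrees(np.arctan2(-lat[0],lat[1])),np.linalg.norm(ax)/2,np.linalg.norm(lat)/2)
yaw=(np.arctan2(ax[1],ax[0])+np.arctan2(-lat[0],lat[1]))/2
e=np.array([np.cos(yaw),np.sin(yaw)]); print('grip from walls',S.mean(0)[:2]-.009*e,np.degrees(yaw))
P=np.array([f(x,y,340,165,5.714,.06) for x,y in((110,50),(400,100),(345,405),(63,355))]);print('pan',P.round(4),P.mean(0))
d=P[0]+P[1]-P[2]-P[3];l=P[0]+P[3]-P[1]-P[2];print(np.degrees([np.arctan2(d[1],d[0]),np.arctan2(-l[0],l[1])]),np.linalg.norm(d)/2,np.linalg.norm(l)/2)
T=np.array([onz(a,*p,.03) for p in [f2 for f2 in cv2.boxPoints(((269.828,183.351),(89.746,54.738),81.469))]])
R=onz(a,231.5+.5+(179)/5.333-.5,129.5+.5+(124)/5.333-.5,.016);print('rail mid',R)
c=T.mean(0);d=T[0]+T[1]-T[2]-T[3];ty=np.arctan2(d[1],d[0]);print('tray c',c,np.degrees(ty),np.linalg.norm(d)/2)
Rz=np.array([[np.cos(ty),np.sin(ty)],[-np.sin(ty),np.cos(ty)]])
o=c[:2]-Rz.T@[-.0075,0]*1
print('tray origin',o,'rail in tray',Rz@(R[:2]-o))
for p,q in(((260.8,172.2),(238.7,200.5)),((276,170.3),(239.2,191.1))):
    w=onz(a,*p,.02); print('ball',w,Rz@(w[:2]-o),tri(a,p,b,q))
for x,y in((120,165),(231,150),(236,265)):
    w=f(x,y,232,130,5.333,.008);print('chip',Rz@(w[:2]-o))
E
```

```text
grip tri [0.61693293 0.26053083 0.11668466] [0.61723425 0.26040053 0.118     ]
scoop [[0.6899 0.3121 0.03  ]
 [0.6813 0.1927 0.03  ]
 [0.5584 0.1997 0.03  ]
 [0.5688 0.3199 0.03  ]]
mean [0.62460745 0.25613153 0.03      ]
yaws -3.46923037142955 -4.549688942723813 0.12218756960858787 0.12015992991071239
grip from walls [0.61562948 0.25676082] -4.009459657076682
pan [[ 0.5557 -0.2615  0.06  ]
 [ 0.5269 -0.4116  0.06  ]
 [ 0.3692 -0.3777  0.06  ]
 [ 0.3975 -0.2325  0.06  ]] [ 0.46231083 -0.32081089  0.06      ]
[-11.27458908 -10.96233066] 0.1610445331732662 0.15043150305231928
rail mid [0.62828453 0.01597206 0.016     ]
tray c [0.53321403 0.00355884 0.03      ] 7.41181459303172 0.27366194919166714
tray origin [0.54065136 0.00452634] rail in tray [8.83774551e-02 4.53918394e-05]
ball [0.56797499 0.03025623 0.02      ] [0.03041449 0.02199015] [0.56684637 0.03022245 0.02443765]
ball [ 0.57298824 -0.01649875  0.02      ] [ 0.02935445 -0.02502088] [ 0.57180917 -0.01639556  0.02427753]
chip [0.07041919 0.03696373]
chip [ 0.0696097  -0.02814129]
chip [ 0.00290899 -0.02104855]
```

Call:
{"name": "apply_moves", "arguments": {"increments": [{"az":-1},{"az":-1},{"az":-1},{"az":-1},{"az":-1},{"az":-1},{"az":-1},{"az":-1},{"az":-1},{"az":-1},{"az":-1},{"az":-1}], "jaw": 0}}

```text
schema error: expected keys tx, ty, tz, ax, ay, az
```

Call:
{"name": "apply_moves", "arguments": {"increments": [{"az":-0.73},{"az":-0.73},{}]}}

```text
schema error: expected keys tx, ty, tz, ax, ay, az
```

```bash
cat > g.py <<'E'
import sys; from h import *
def go(x,y,z,yaw):
    o=get_obs(); R=Ro.from_euler('xyz',o['eef_rot']).as_matrix(); p=np.array(o['ee_pos'])
    d=R.T@(np.array([x,y,z])-p)
    y0=np.degrees(np.arctan2(R[1,0],R[0,0]))
    print('t',round(o['time_s'],2),'p',p.round(4),'yaw',y0.round(2),'tilt',np.degrees(np.arccos(-R[2,2])).round(2),'units',(d/.03).round(3),'az',round(-(yaw-y0)/5,3),'F',np.round(o['force'],1),'gw',round(o['grip_width'],4))
if __name__=='__main__': go(*map(float,sys.argv[1:]))
E
python3 g.py .617 .259 .36 86
```

```text
t 0.3 p [ 0.176  -0.5211  0.4045] yaw 18.67 tilt 0.02 units [ 22.248 -19.928   1.49 ] az -13.466 F [0.6 0.6 0.3] gw 0.0939
```

Call:
{"name": "apply_moves", "arguments": {"increments": [{"tx":0,"ty":0,"tz":0,"ax":0,"ay":0,"az":-1},{"tx":0,"ty":0,"tz":0,"ax":0,"ay":0,"az":-1},{"tx":0,"ty":0,"tz":0,"ax":0,"ay":0,"az":-1},{"tx":0,"ty":0,"tz":0,"ax":0,"ay":0,"az":-1},{"tx":0,"ty":0,"tz":0,"ax":0,"ay":0,"az":-1},{"tx":0,"ty":0,"tz":0,"ax":0,"ay":0,"az":-1},{"tx":0,"ty":0,"tz":0,"ax":0,"ay":0,"az":-1},{"tx":0,"ty":0,"tz":0,"ax":0,"ay":0,"az":-1},{"tx":0,"ty":0,"tz":0,"ax":0,"ay":0,"az":-1},{"tx":0,"ty":0,"tz":0,"ax":0,"ay":0,"az":-1},{"tx":0,"ty":0,"tz":0,"ax":0,"ay":0,"az":-1},{"tx":0,"ty":0,"tz":0,"ax":0,"ay":0,"az":-1}], "jaw": 0}}

```text
time_s: 1.8
ee_pos: [0.176, -0.521, 0.4046]
eef_rot: [-3.142, -0.0, 1.376]
force: [0.7, 0.9, 0.6]
grip_width: 0.0939
grip_force: 0.0
```

Call:
{"name": "apply_moves", "arguments": {"increments": [{"tx":0,"ty":0,"tz":0,"ax":0,"ay":0,"az":-0.73},{"tx":0,"ty":0,"tz":0,"ax":0,"ay":0,"az":-0.73},{"tx":0,"ty":0,"tz":0,"ax":0,"ay":0,"az":0}]}}

```text
time_s: 2.17
ee_pos: [0.176, -0.5211, 0.4046]
eef_rot: [-3.142, -0.0, 1.5]
force: [0.1, 0.6, 0.1]
grip_width: 0.094
grip_force: 0.0
```

```bash
python3 g.py .617 .259 .36 86
```

```text
t 2.17 p [ 0.176  -0.5211  0.4046] yaw 85.94 tilt 0.01 units [26.976 12.824  1.49 ] az -0.011 F [0.1 0.6 0.1] gw 0.094
```

Call:
{"name": "apply_moves", "arguments": {"increments": [{"tx":1,"ty":0.5,"tz":0,"ax":0,"ay":0,"az":0},{"tx":1,"ty":0.5,"tz":0,"ax":0,"ay":0,"az":0},{"tx":1,"ty":0.5,"tz":0,"ax":0,"ay":0,"az":0},{"tx":1,"ty":0.5,"tz":0,"ax":0,"ay":0,"az":0},{"tx":1,"ty":0.5,"tz":0,"ax":0,"ay":0,"az":0},{"tx":1,"ty":0.5,"tz":0,"ax":0,"ay":0,"az":0},{"tx":1,"ty":0.5,"tz":0,"ax":0,"ay":0,"az":0},{"tx":1,"ty":0.5,"tz":0,"ax":0,"ay":0,"az":0},{"tx":1,"ty":0.5,"tz":0,"ax":0,"ay":0,"az":0},{"tx":1,"ty":0.5,"tz":0,"ax":0,"ay":0,"az":0},{"tx":1,"ty":0.5,"tz":0,"ax":0,"ay":0,"az":0},{"tx":1,"ty":0.5,"tz":0,"ax":0,"ay":0,"az":0}]}}

```text
time_s: 3.68
ee_pos: [0.3813, -0.1736, 0.4048]
eef_rot: [3.141, 0.0, 1.499]
force: [0.6, 0.3, 0.4]
grip_width: 0.0941
grip_force: 0.0
```

Call:
{"name": "apply_moves", "arguments": {"increments": [{"tx":1,"ty":0.5,"tz":0,"ax":0,"ay":0,"az":0},{"tx":1,"ty":0.5,"tz":0,"ax":0,"ay":0,"az":0},{"tx":1,"ty":0.5,"tz":0,"ax":0,"ay":0,"az":0},{"tx":1,"ty":0.5,"tz":0,"ax":0,"ay":0,"az":0},{"tx":1,"ty":0.5,"tz":0,"ax":0,"ay":0,"az":0},{"tx":1,"ty":0.5,"tz":0,"ax":0,"ay":0,"az":0},{"tx":1,"ty":0.5,"tz":0,"ax":0,"ay":0,"az":0},{"tx":1,"ty":0.5,"tz":0,"ax":0,"ay":0,"az":0},{"tx":1,"ty":0.5,"tz":0,"ax":0,"ay":0,"az":0},{"tx":1,"ty":0.5,"tz":0,"ax":0,"ay":0,"az":0},{"tx":1,"ty":0.5,"tz":0,"ax":0,"ay":0,"az":0},{"tx":1,"ty":0.5,"tz":0,"ax":0,"ay":0,"az":0}]}}

```text
time_s: 5.18
ee_pos: [0.5863, 0.1729, 0.4046]
eef_rot: [-3.142, 0.0, 1.499]
force: [-0.6, 0.2, -0.7]
grip_width: 0.0939
grip_force: 0.0
```

Call:
{"name": "apply_moves", "arguments": {"increments": [{"tx":1,"ty":0.27,"tz":0.5,"ax":0,"ay":0,"az":0},{"tx":1,"ty":0.27,"tz":0.5,"ax":0,"ay":0,"az":0},{"tx":0.98,"ty":0.28,"tz":0.5,"ax":0,"ay":0,"az":0},{"tx":0,"ty":0,"tz":0,"ax":0,"ay":0,"az":0}]}}

```text
time_s: 5.68
ee_pos: [0.6166, 0.2607, 0.3577]
eef_rot: [-3.139, 0.001, 1.501]
force: [0.5, 0.3, 0.2]
grip_width: 0.0944
grip_force: 0.0
```

```bash
python3 g.py .617 .259 .28 86; python3 - <<'E'
from h import *
w=snap('wrist','e.png')
i=w[0].astype(int); m=((i[:,:,0]>100)&(i[:,:,1]<70)&(i[:,:,2]<70)).astype('uint8')
for c in cv2.findContours(m,0,2)[0]:
    if cv2.contourArea(c)>200: print(cv2.contourArea(c),cv2.minAreaRect(c),onz(w,*cv2.minAreaRect(c)[0],.12))
E
```

```text
t 5.67 p [0.6166 0.2607 0.3577] yaw 85.99 tilt 0.16 units [-0.054  0.024  2.589] az -0.002 F [0.5 0.3 0.2] gw 0.0944
265.5 ((254.5, 192.5), (15.0, 31.0), 90.0) [0.61857247 0.27260275 0.12      ]
```

View pics/e.png

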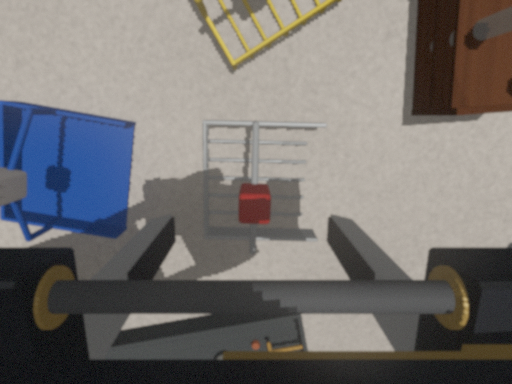

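The wrist view shows the steel scoop, grip at about (255,204), left wall at row 124, right wall at row ~235, well aligned with the tool. I convert these to position.

```bash
python3 - <<'E'
from h import *
w=snap('wrist'); print('cam',w[3],w[2])
i=w[0].astype(int)
print(i[178:228:2,255].tolist())
for n,u,v,z in(('L',258,123,.03),('R',258,236,.03),('grip185',255,185,.12),('grip200',255,200,.12),('g223',255,223,.12),('gl',239,204,.12),('gr',271,204,.12),('bl',205,124,.03),('br',325,124,.03)): print(n,onz(w,u,v,z).round(4))
print(proj(w,(.617,.2725,.12)),proj(w,(.617,.2485,.12)),proj(w,(.617,.2725,.08)))
E
```

```text
cam [0.62049779 0.32652748 0.34041721] [[ 0.99741756 -0.06932813 -0.01875682]
 [-0.07179557 -0.96936905 -0.23488093]
 [-0.00189842  0.23562102 -0.97184316]]
[[151, 151, 150], [153, 153, 152], [132, 122, 122], [100, 58, 57], [100, 56, 50], [103, 55, 53], [104, 55, 53], [132, 56, 51], [159, 62, 58], [172, 71, 67], [152, 59, 58], [103, 52, 49], [98, 51, 46], [97, 50, 46], [95, 49, 44], [95, 49, 46], [95, 47, 43], [95, 44, 46], [94, 49, 46], [97, 50, 48], [93, 46, 41], [93, 50, 47], [98, 84, 82], [94, 91, 88], [91, 89, 88]]
L [0.6265 0.3189 0.03  ]
R [0.6186 0.2004 0.03  ]
grip185 [0.6196 0.2769 0.12  ]
grip200 [0.6188 0.2656 0.12  ]
g223 [0.6176 0.2476 0.12  ]
gl [0.6067 0.2633 0.12  ]
gr [0.6305 0.2616 0.12  ]
bl [0.5743 0.3217 0.03  ]
br [0.6923 0.3132 0.03  ]
[251.89587497 191.11707032] [254.1504384  221.89434735] [251.82340827 180.0648377 ]
```

Call:
{"name": "apply_moves", "arguments": {"increments": [{"tx":-0.05,"ty":0.07,"tz":0.6,"ax":0,"ay":0,"az":0},{"tx":0,"ty":0,"tz":0.6,"ax":0,"ay":0,"az":0},{"tx":0,"ty":0,"tz":0.6,"ax":0,"ay":0,"az":0},{"tx":0,"ty":0,"tz":0.4,"ax":0,"ay":0,"az":0},{"tx":0,"ty":0,"tz":0.3,"ax":0,"ay":0,"az":0},{"tx":0,"ty":0,"tz":0,"ax":0,"ay":0,"az":0}]}}

```text
time_s: 6.52
ee_pos: [0.6185, 0.2577, 0.284]
eef_rot: [-3.141, 0.0, 1.5]
force: [0.2, 0.1, 0.0]
grip_width: 0.094
grip_force: 0.0
```

Call:
{"name": "apply_moves", "arguments": {"increments": [{"tx":0,"ty":0,"tz":0,"ax":0,"ay":0,"az":0},{"tx":0,"ty":0,"tz":0,"ax":0,"ay":0,"az":0},{"tx":0,"ty":0,"tz":0,"ax":0,"ay":0,"az":0},{"tx":0,"ty":0,"tz":0,"ax":0,"ay":0,"az":0},{"tx":0,"ty":0,"tz":0,"ax":0,"ay":0,"az":0},{"tx":0,"ty":0,"tz":0,"ax":0,"ay":0,"az":0}], "jaw": 1, "force": 50}}

```text
time_s: 7.28
ee_pos: [0.6186, 0.2576, 0.2847]
eef_rot: [3.142, -0.0, 1.5]
force: [-0.0, 1.0, -0.2]
grip_width: 0.0368
grip_force: 0.0
```

```bash
python3 g.py .617 .259 .28 86
```

```text
t 7.28 p [0.6186 0.2576 0.2847] yaw 85.97 tilt 0.0 units [ 0.041 -0.056  0.156] az -0.007 F [-0.   1.  -0.2] gw 0.0368
```

Call:
{"name": "apply_moves", "arguments": {"increments": [{"tx":0,"ty":0,"tz":0,"ax":0,"ay":0,"az":0},{"tx":0,"ty":0,"tz":0,"ax":0,"ay":0,"az":0},{"tx":0,"ty":0,"tz":0,"ax":0,"ay":0,"az":0},{"tx":0,"ty":0,"tz":0,"ax":0,"ay":0,"az":0}]}}

```text
time_s: 7.78
ee_pos: [0.6186, 0.2576, 0.2846]
eef_rot: [-3.141, 0.0, 1.5]
force: [-0.5, 0.7, -0.4]
grip_width: 0.0241
grip_force: 49.8
```

Call:
{"name": "apply_moves", "arguments": {"increments": [{"tx":0,"ty":0,"tz":-0.3,"ax":0,"ay":0,"az":0},{"tx":0,"ty":0,"tz":-0.6,"ax":0,"ay":0,"az":0},{"tx":0,"ty":0,"tz":-0.8,"ax":0,"ay":0,"az":0},{"tx":0,"ty":0,"tz":-0.8,"ax":0,"ay":0,"az":0},{"tx":0,"ty":0,"tz":-0.5,"ax":0,"ay":0,"az":0},{"tx":0,"ty":0,"tz":0,"ax":0,"ay":0,"az":0}]}}

```text
time_s: 8.52
ee_pos: [0.6186, 0.2576, 0.3761]
eef_rot: [3.14, -0.001, 1.5]
force: [0.1, 0.2, -1.9]
grip_width: 0.0239
grip_force: 49.8
```

```bash
python3 - <<'E'
from h import *
t=np.radians(7.4);o=np.array([.5425,.0047]);e=np.array([np.cos(t),np.sin(t)])
import g
for s in(-.08,):
    p=o+e*s; print(p); g.go(p[0],p[1],.36,97.4)
E
```

```text
[ 0.46316631 -0.00560365]
t 8.53 p [0.6186 0.2576 0.3761] yaw 85.96 tilt 0.13 units [-9.118 -4.551  0.52 ] az -2.287 F [ 0.1  0.2 -1.9] gw 0.0239
```

Call:
{"name": "apply_moves", "arguments": {"increments": [{"tx":-0.5,"ty":-0.25,"tz":0,"ax":0,"ay":0,"az":0},{"tx":-0.86,"ty":-0.43,"tz":0,"ax":0,"ay":0,"az":0},{"tx":-0.86,"ty":-0.43,"tz":0,"ax":0,"ay":0,"az":0},{"tx":-0.86,"ty":-0.43,"tz":0,"ax":0,"ay":0,"az":0},{"tx":-0.86,"ty":-0.43,"tz":0,"ax":0,"ay":0,"az":0},{"tx":-0.86,"ty":-0.43,"tz":0,"ax":0,"ay":0,"az":0},{"tx":-0.86,"ty":-0.43,"tz":0,"ax":0,"ay":0,"az":0},{"tx":-0.86,"ty":-0.43,"tz":0,"ax":0,"ay":0,"az":0},{"tx":-0.86,"ty":-0.43,"tz":0,"ax":0,"ay":0,"az":0},{"tx":-0.86,"ty":-0.43,"tz":0,"ax":0,"ay":0,"az":0},{"tx":-0.86,"ty":-0.43,"tz":0,"ax":0,"ay":0,"az":0},{"tx":0,"ty":0,"tz":0,"ax":0,"ay":0,"az":0}]}}

```text
time_s: 10.02
ee_pos: [0.4626, -0.0061, 0.3742]
eef_rot: [-3.141, 0.0, 1.499]
force: [-0.4, 0.1, -1.4]
grip_width: 0.0237
grip_force: 49.8
```

Call:
{"name": "apply_moves", "arguments": {"increments": [{"tx":0,"ty":0,"tz":0,"ax":0,"ay":0,"az":-0.77},{"tx":0,"ty":0,"tz":0,"ax":0,"ay":0,"az":-0.76},{"tx":0,"ty":0,"tz":0,"ax":0,"ay":0,"az":-0.76},{"tx":0,"ty":0,"tz":0,"ax":0,"ay":0,"az":0}]}}

```text
time_s: 10.52
ee_pos: [0.4634, -0.0046, 0.3742]
eef_rot: [-3.141, -0.0, 1.7]
force: [0.2, 0.2, -1.8]
grip_width: 0.0235
grip_force: 49.8
```

```bash
python3 g.py .4632 -.0056 .31 97.4; python3 - <<'E'
from h import *
s=snap('side');w=snap('wrist')
c1=cv2.resize(s[0][130:260,180:350,::-1],(680,520),interpolation=2)
cv2.imwrite('pics/f.png',c1)
E
```

```text
t 10.53 p [ 0.4634 -0.0046  0.3742] yaw 97.42 tilt 0.04 units [-0.032 -0.01   2.141] az 0.003 F [ 0.2  0.2 -1.8] gw 0.0235
```

View pics/f.png

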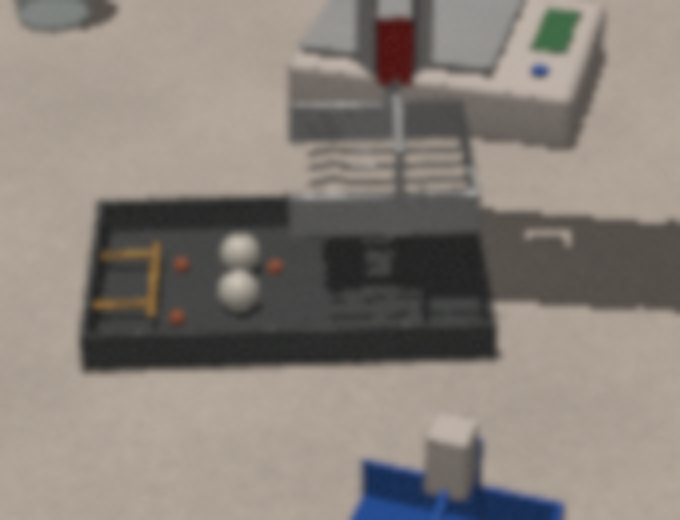

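The side view shows the scoop held level above the near end of the tray, with the balls at (240,250) and (240,290) and the chips clear of the landing spot. I lower it now.

Call:
{"name": "apply_moves", "arguments": {"increments": [{"tx":-0.03,"ty":0,"tz":0.5,"ax":0,"ay":0,"az":0},{"tx":0,"ty":0,"tz":0.6,"ax":0,"ay":0,"az":0},{"tx":0,"ty":0,"tz":0.6,"ax":0,"ay":0,"az":0},{"tx":0,"ty":0,"tz":0.5,"ax":0,"ay":0,"az":0},{"tx":0,"ty":0,"tz":0.35,"ax":0,"ay":0,"az":0},{"tx":0,"ty":0,"tz":0.15,"ax":0,"ay":0,"az":0},{"tx":0,"ty":0,"tz":0,"ax":0,"ay":0,"az":0}]}}

```text
time_s: 11.5
ee_pos: [0.4634, -0.006, 0.2936]
eef_rot: [-3.142, -0.0, 1.7]
force: [0.3, -0.1, -1.2]
grip_width: 0.0238
grip_force: 49.8
```

Call:
{"name": "apply_moves", "arguments": {"increments": [{"tx":0,"ty":0,"tz":0.05,"ax":0,"ay":0,"az":0},{"tx":0,"ty":0,"tz":0,"ax":0,"ay":0,"az":0}]}}

```text
time_s: 11.75
ee_pos: [0.4634, -0.006, 0.2924]
eef_rot: [3.141, 0.0, 1.7]
force: [-0.5, 0.3, -2.2]
grip_width: 0.024
grip_force: 49.8
```

```bash
python3 g.py .4632 -.0056 .2886 97.4
```

```text
t 11.75 p [ 0.4634 -0.006   0.2924] yaw 97.42 tilt 0.03 units [ 0.013 -0.004  0.126] az 0.004 F [-0.5  0.3 -2.2] gw 0.024
```

Call:
{"name": "apply_moves", "arguments": {"increments": [{"tx":0,"ty":0,"tz":0.08,"ax":0,"ay":0,"az":0},{"tx":0,"ty":0,"tz":0,"ax":0,"ay":0,"az":0}]}}

```text
time_s: 12.0
ee_pos: [0.4633, -0.006, 0.2896]
eef_rot: [-3.141, -0.0, 1.7]
force: [-0.3, -0.7, -1.5]
grip_width: 0.0238
grip_force: 49.8
```

Call:
{"name": "apply_moves", "arguments": {"increments": [{"tx":0,"ty":0,"tz":0.04,"ax":0,"ay":0,"az":0},{"tx":0,"ty":0,"tz":0,"ax":0,"ay":0,"az":0}]}}

```text
time_s: 12.25
ee_pos: [0.4634, -0.006, 0.2885]
eef_rot: [3.142, -0.0, 1.7]
force: [-0.8, -1.0, -1.6]
grip_width: 0.0236
grip_force: 49.8
```

Call:
{"name": "apply_moves", "arguments": {"increments": [{"tx":0,"ty":0,"tz":0.03,"ax":0,"ay":0,"az":0},{"tx":0,"ty":0,"tz":0,"ax":0,"ay":0,"az":0}]}}

```text
time_s: 12.5
ee_pos: [0.4633, -0.006, 0.2885]
eef_rot: [3.141, 0.0, 1.7]
force: [-6.1, -1.1, 11.2]
grip_width: 0.0234
grip_force: 49.8
```

Call:
{"name": "apply_moves", "arguments": {"increments": [{"tx":0,"ty":0,"tz":0.02,"ax":0,"ay":0,"az":0},{"tx":0,"ty":0,"tz":0,"ax":0,"ay":0,"az":0}]}}

```text
time_s: 12.75
ee_pos: [0.4633, -0.006, 0.2884]
eef_rot: [3.141, 0.0, 1.7]
force: [-10.4, 0.2, 20.4]
grip_width: 0.0234
grip_force: 49.8
```

Call:
{"name": "apply_moves", "arguments": {"increments": [{"tx":0,"ty":0,"tz":-0.035,"ax":0,"ay":0,"az":0},{"tx":0,"ty":0.1,"tz":0,"ax":0,"ay":0,"az":0},{"tx":0,"ty":0.15,"tz":0,"ax":0,"ay":0,"az":0},{"tx":0,"ty":0.15,"tz":0,"ax":0,"ay":0,"az":0},{"tx":0,"ty":0.15,"tz":0,"ax":0,"ay":0,"az":0},{"tx":0,"ty":0.15,"tz":0,"ax":0,"ay":0,"az":0},{"tx":0,"ty":0,"tz":0,"ax":0,"ay":0,"az":0}]}}

```text
time_s: 13.62
ee_pos: [0.4845, -0.0033, 0.2885]
eef_rot: [3.141, 0.0, 1.7]
force: [-1.6, 0.1, 5.1]
grip_width: 0.0239
grip_force: 49.8
```

```bash
python3 g.py .5831 .0100 .2886 97.4
```

```text
t 13.62 p [ 0.4845 -0.0033  0.2885] yaw 97.42 tilt 0.04 units [ 1.400e-02  3.316e+00 -3.000e-03] az 0.004 F [-1.6  0.1  5.1] gw 0.0239
```

Call:
{"name": "apply_moves", "arguments": {"increments": [{"tx":0,"ty":0.15,"tz":0,"ax":0,"ay":0,"az":0},{"tx":0,"ty":0.15,"tz":0,"ax":0,"ay":0,"az":0},{"tx":0,"ty":0.15,"tz":0,"ax":0,"ay":0,"az":0},{"tx":0,"ty":0.15,"tz":0,"ax":0,"ay":0,"az":0},{"tx":0,"ty":0.15,"tz":0,"ax":0,"ay":0,"az":0},{"tx":0,"ty":0.15,"tz":0,"ax":0,"ay":0,"az":0},{"tx":0,"ty":0.15,"tz":0,"ax":0,"ay":0,"az":0},{"tx":0,"ty":0.15,"tz":0,"ax":0,"ay":0,"az":0},{"tx":0,"ty":0.15,"tz":0,"ax":0,"ay":0,"az":0},{"tx":0,"ty":0.15,"tz":0,"ax":0,"ay":0,"az":0},{"tx":0,"ty":0.15,"tz":0,"ax":0,"ay":0,"az":0}]}}

```text
time_s: 15.0
ee_pos: [0.5334, 0.0031, 0.2885]
eef_rot: [-3.141, 0.0, 1.7]
force: [-5.4, -0.6, 9.0]
grip_width: 0.0238
grip_force: 49.8
```

Call:
{"name": "apply_moves", "arguments": {"increments": [{"tx":0,"ty":0.12,"tz":0,"ax":0,"ay":0,"az":0},{"tx":0,"ty":0.12,"tz":0,"ax":0,"ay":0,"az":0},{"tx":0,"ty":0.12,"tz":0,"ax":0,"ay":0,"az":0},{"tx":0,"ty":0.12,"tz":0,"ax":0,"ay":0,"az":0},{"tx":0,"ty":0.12,"tz":0,"ax":0,"ay":0,"az":0},{"tx":0,"ty":0.12,"tz":0,"ax":0,"ay":0,"az":0},{"tx":0,"ty":0,"tz":0,"ax":0,"ay":0,"az":0}]}}

```text
time_s: 15.88
ee_pos: [0.5548, 0.0059, 0.2886]
eef_rot: [-3.141, 0.0, 1.7]
force: [-5.9, -1.2, 7.9]
grip_width: 0.0238
grip_force: 49.8
```

```bash
python3 g.py .5831 .0100 .2886 97.4; python3 - <<'E'
from h import *
s=snap('side');w=snap('wrist')
c1=cv2.resize(s[0][160:240,190:310,::-1],(780,520),interpolation=2)
cv2.imwrite('pics/g.png',c1)
E
```

```text
t 15.88 p [0.5548 0.0059 0.2886] yaw 97.42 tilt 0.03 units [ 0.015  0.955 -0.002] az 0.004 F [-5.9 -1.2  7.9] gw 0.0238
```

View pics/g.png

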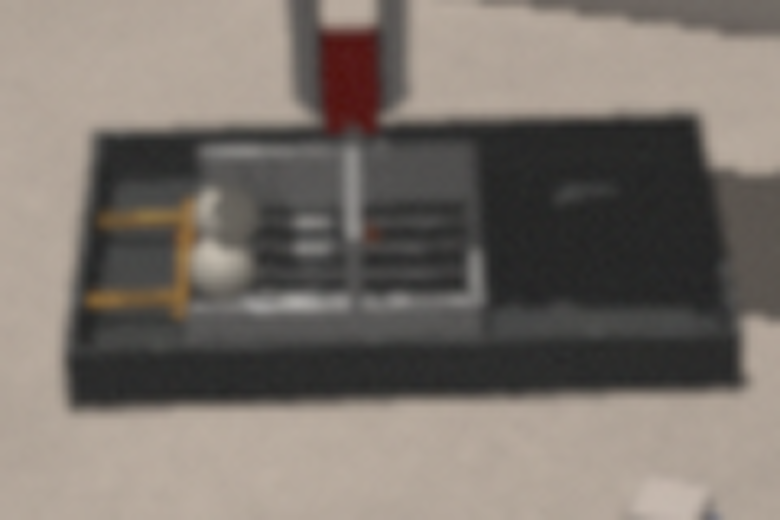

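The balls now rest on the rail at (225,215) and (222,265), and one chip has passed between the bars at (372,232). I push on the last ~29 mm slowly.

Call:
{"name": "apply_moves", "arguments": {"increments": [{"tx":0,"ty":0.1,"tz":0,"ax":0,"ay":0,"az":0},{"tx":0,"ty":0.1,"tz":0,"ax":0,"ay":0,"az":0},{"tx":0,"ty":0.1,"tz":0,"ax":0,"ay":0,"az":0},{"tx":0,"ty":0.1,"tz":0,"ax":0,"ay":0,"az":0},{"tx":0,"ty":0,"tz":0,"ax":0,"ay":0,"az":0}]}}

```text
time_s: 16.6
ee_pos: [0.5666, 0.0074, 0.2885]
eef_rot: [-3.141, 0.0, 1.7]
force: [-6.1, -1.7, 8.7]
grip_width: 0.0241
grip_force: 49.8
```

Call:
{"name": "apply_moves", "arguments": {"increments": [{"tx":0,"ty":0.1,"tz":0,"ax":0,"ay":0,"az":0},{"tx":0,"ty":0.1,"tz":0,"ax":0,"ay":0,"az":0},{"tx":0,"ty":0.1,"tz":0,"ax":0,"ay":0,"az":0},{"tx":0,"ty":0,"tz":0,"ax":0,"ay":0,"az":0}]}}

```text
time_s: 17.1
ee_pos: [0.5756, 0.0086, 0.2885]
eef_rot: [-3.141, 0.0, 1.7]
force: [-4.3, -1.1, 6.5]
grip_width: 0.0237
grip_force: 49.8
```

Call:
{"name": "apply_moves", "arguments": {"increments": [{"tx":0,"ty":0.1,"tz":0,"ax":0,"ay":0,"az":0},{"tx":0,"ty":0.1,"tz":0,"ax":0,"ay":0,"az":0},{"tx":0,"ty":0.05,"tz":0,"ax":0,"ay":0,"az":0},{"tx":0,"ty":0,"tz":0,"ax":0,"ay":0,"az":0},{"tx":0,"ty":0,"tz":0,"ax":0,"ay":0,"az":0}]}}

```text
time_s: 17.73
ee_pos: [0.583, 0.0095, 0.2885]
eef_rot: [-3.142, 0.0, 1.7]
force: [-4.9, -1.1, 6.4]
grip_width: 0.0235
grip_force: 49.8
```

```bash
python3 g.py .5831 .0100 .2886 97.4; python3 - <<'E'
from h import *
s=snap('side');w=snap('wrist')
c1=cv2.resize(s[0][170:230,200:290,::-1],(600,400),interpolation=2)
cv2.imwrite('pics/i.png',c1)
E
```

```text
t 17.73 p [0.583  0.0095 0.2885] yaw 97.42 tilt 0.01 units [ 0.015  0.006 -0.003] az 0.003 F [-4.9 -1.1  6.4] gw 0.0235
```

View pics/i.png

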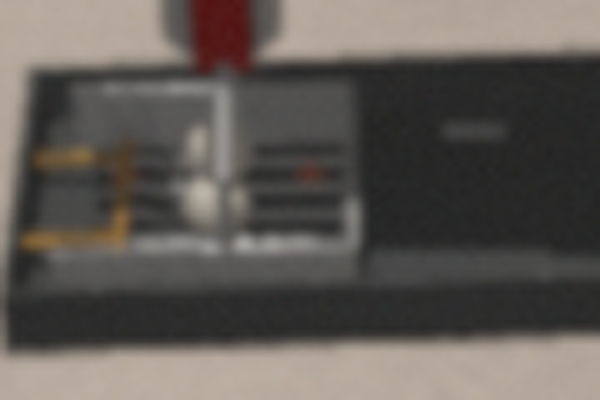

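Both balls sit behind the crest, under the arch (about (200,150) and (215,200)), and the chip lies between the bars at (310,172). I back off clear of the rail, then lift.

Call:
{"name": "apply_moves", "arguments": {"increments": [{"tx":0,"ty":-0.05,"tz":-0.015,"ax":0,"ay":0,"az":0},{"tx":0,"ty":-0.1,"tz":0,"ax":0,"ay":0,"az":0},{"tx":0,"ty":-0.13,"tz":0,"ax":0,"ay":0,"az":0},{"tx":0,"ty":-0.13,"tz":0,"ax":0,"ay":0,"az":0},{"tx":0,"ty":-0.13,"tz":0,"ax":0,"ay":0,"az":0},{"tx":0,"ty":-0.13,"tz":0,"ax":0,"ay":0,"az":0},{"tx":0,"ty":-0.13,"tz":0,"ax":0,"ay":0,"az":0},{"tx":0,"ty":-0.1,"tz":0,"ax":0,"ay":0,"az":0},{"tx":0,"ty":-0.07,"tz":0,"ax":0,"ay":0,"az":0},{"tx":0,"ty":-0.03,"tz":0,"ax":0,"ay":0,"az":0},{"tx":0,"ty":0,"tz":0,"ax":0,"ay":0,"az":0}]}}

```text
time_s: 19.2
ee_pos: [0.5531, 0.0057, 0.2885]
eef_rot: [-3.141, -0.0, 1.7]
force: [-0.1, 0.1, -0.3]
grip_width: 0.0236
grip_force: 49.8
```

Call:
{"name": "apply_moves", "arguments": {"increments": [{"tx":0,"ty":0,"tz":-0.08,"ax":0,"ay":0,"az":0},{"tx":0,"ty":0,"tz":-0.15,"ax":0,"ay":0,"az":0},{"tx":0,"ty":0,"tz":-0.25,"ax":0,"ay":0,"az":0},{"tx":0,"ty":0,"tz":-0.35,"ax":0,"ay":0,"az":0},{"tx":0,"ty":0,"tz":-0.5,"ax":0,"ay":0,"az":0},{"tx":0,"ty":0,"tz":-0.6,"ax":0,"ay":0,"az":0},{"tx":0,"ty":0,"tz":-0.6,"ax":0,"ay":0,"az":0},{"tx":0,"ty":0,"tz":-0.6,"ax":0,"ay":0,"az":0},{"tx":0,"ty":0,"tz":-0.4,"ax":0,"ay":0,"az":0},{"tx":0,"ty":0,"tz":-0.2,"ax":0,"ay":0,"az":0},{"tx":0,"ty":0,"tz":-0.07,"ax":0,"ay":0,"az":0},{"tx":0,"ty":0,"tz":0,"ax":0,"ay":0,"az":0}]}}

```text
time_s: 20.7
ee_pos: [0.5532, 0.0057, 0.4022]
eef_rot: [-3.141, -0.0, 1.7]
force: [0.1, -0.4, -3.1]
grip_width: 0.0239
grip_force: 49.8
```

```bash
python3 g.py .4623 -.3208 .43 79; python3 - <<'E'
from h import *
s=snap('side');w=snap('wrist')
c1=cv2.resize(s[0][120:245,190:320,::-1],(400,385),interpolation=2)
c2=cv2.resize(w[0][100:340,140:380,::-1],(385,385),interpolation=2)
cv2.imwrite('pics/j.png',np.hstack([c1,c2]))
E
```

```text
t 20.7 p [0.5532 0.0057 0.4022] yaw 97.42 tilt 0.04 units [-10.401  -4.409  -0.926] az 3.683 F [ 0.1 -0.4 -3.1] gw 0.0239
```

View pics/j.png

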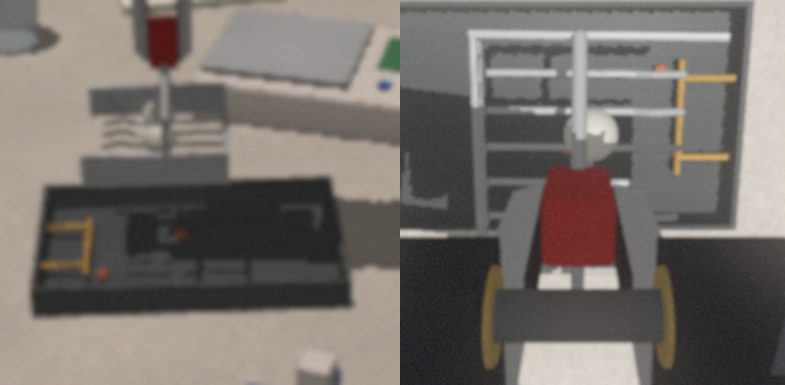

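Left pane: the scoop is lifted with the balls in it, near (150,130), with chips in the tray at (180,233) and (102,272). Right pane: a ball behind the arch and a chip at (660,70). The lifted weight of 3.1 N matches the scoop plus two balls. I move to the pan with smooth ramps.

Call:
{"name": "apply_moves", "arguments": {"increments": [{"tx":-0.1,"ty":-0.042,"tz":0,"ax":0,"ay":0,"az":0},{"tx":-0.2,"ty":-0.085,"tz":0,"ax":0,"ay":0,"az":0},{"tx":-0.3,"ty":-0.127,"tz":0,"ax":0,"ay":0,"az":0},{"tx":-0.4,"ty":-0.17,"tz":0,"ax":0,"ay":0,"az":0},{"tx":-0.5,"ty":-0.212,"tz":0,"ax":0,"ay":0,"az":0},{"tx":-0.6,"ty":-0.255,"tz":0,"ax":0,"ay":0,"az":0},{"tx":-0.7,"ty":-0.297,"tz":0,"ax":0,"ay":0,"az":0},{"tx":-0.8,"ty":-0.34,"tz":0,"ax":0,"ay":0,"az":0},{"tx":-0.8,"ty":-0.34,"tz":0,"ax":0,"ay":0,"az":0},{"tx":-0.8,"ty":-0.34,"tz":0,"ax":0,"ay":0,"az":0},{"tx":-0.8,"ty":-0.34,"tz":0,"ax":0,"ay":0,"az":0},{"tx":-0.8,"ty":-0.34,"tz":0,"ax":0,"ay":0,"az":0}]}}

```text
time_s: 22.3
ee_pos: [0.4928, -0.2094, 0.4026]
eef_rot: [3.142, 0.0, 1.7]
force: [0.9, -0.1, -4.2]
grip_width: 0.0238
grip_force: 49.8
```

Call:
{"name": "apply_moves", "arguments": {"increments": [{"tx":-0.8,"ty":-0.34,"tz":0,"ax":0,"ay":0,"az":0},{"tx":-0.7,"ty":-0.297,"tz":0,"ax":0,"ay":0,"az":0},{"tx":-0.6,"ty":-0.255,"tz":0,"ax":0,"ay":0,"az":0},{"tx":-0.5,"ty":-0.212,"tz":0,"ax":0,"ay":0,"az":0},{"tx":-0.4,"ty":-0.17,"tz":0,"ax":0,"ay":0,"az":0},{"tx":-0.3,"ty":-0.127,"tz":0,"ax":0,"ay":0,"az":0},{"tx":-0.2,"ty":-0.085,"tz":0,"ax":0,"ay":0,"az":0},{"tx":-0.1,"ty":-0.042,"tz":0,"ax":0,"ay":0,"az":0},{"tx":0,"ty":0,"tz":0,"ax":0,"ay":0,"az":0},{"tx":0,"ty":0,"tz":0,"ax":0,"ay":0,"az":0.2},{"tx":0,"ty":0,"tz":0,"ax":0,"ay":0,"az":0.4},{"tx":0,"ty":0,"tz":0,"ax":0,"ay":0,"az":0.5}]}}

```text
time_s: 23.8
ee_pos: [0.4622, -0.3206, 0.4026]
eef_rot: [3.142, 0.0, 1.602]
force: [-0.1, 0.3, -3.4]
grip_width: 0.024
grip_force: 49.8
```

Call:
{"name": "apply_moves", "arguments": {"increments": [{"tx":0,"ty":0,"tz":0,"ax":0,"ay":0,"az":0.5},{"tx":0,"ty":0,"tz":0,"ax":0,"ay":0,"az":0.5},{"tx":0,"ty":0,"tz":0,"ax":0,"ay":0,"az":0.5},{"tx":0,"ty":0,"tz":0,"ax":0,"ay":0,"az":0.5},{"tx":0,"ty":0,"tz":0,"ax":0,"ay":0,"az":0.38},{"tx":0,"ty":0,"tz":0,"ax":0,"ay":0,"az":0.2},{"tx":0,"ty":0,"tz":0,"ax":0,"ay":0,"az":0}]}}

```text
time_s: 24.68
ee_pos: [0.4621, -0.3208, 0.4025]
eef_rot: [-3.142, -0.0, 1.379]
force: [-0.8, 0.4, -2.9]
grip_width: 0.0236
grip_force: 49.8
```

```bash
python3 g.py .4564 -.3197 .35 79; python3 - <<'E'
from h import *
for n in('top','side'):
    s=snap(n); i=s[0].astype(int); m=((i[:,:,0]-i[:,:,1]>30)&(i[:,:,1]-i[:,:,2]<22)&(i[:,:,0]<200)).astype('uint8')
    _,_,st,c=cv2.connectedComponentsWithStats(m)
    for k in range(1,len(c)):
        w=onz(s,*c[k],.008)
        if .38<w[0]<.7 and -.12<w[1]<.13 and st[k,4]>1: print(n,c[k].round(1),st[k,4],w.round(3),i[int(c[k][1]),int(c[k][0])])
E
```

```text
t 24.68 p [ 0.4621 -0.3208  0.4025] yaw 79.01 tilt 0.0 units [-0.002 -0.193  1.751] az 0.002 F [-0.8  0.4 -2.9] gw 0.0236
top [254.9 159.9] 8 [0.608 0.048 0.008] [141  88  70]
top [277.1 179.1] 7 [ 0.547 -0.02   0.008] [149  89  66]
side [248.1 195.1] 8 [ 0.547 -0.022  0.008] [131  80  60]
side [222.9 208.1] 8 [0.608 0.046 0.008] [126  79  62]
```

Two chips are found for certain; I use the last picture to look for the third, in both the tray and the scoop.

```bash
python3 - <<'E'
from h import *
t=snap('top');s=snap('side');w=snap('wrist')
r=lambda x,a,b:cv2.resize(x,(a,b),interpolation=2)[:,:,::-1]
cv2.imwrite('pics/k.png',np.vstack([np.hstack([r(t[0][130:190,235:307],360,300),r(s[0][175:220,200:266],440,300)]),np.hstack([r(s[0][70:160,245:353],360,300),r(w[0][110:260,150:370],440,300)])]))
E
```

```text
(no output)
```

View pics/k.png

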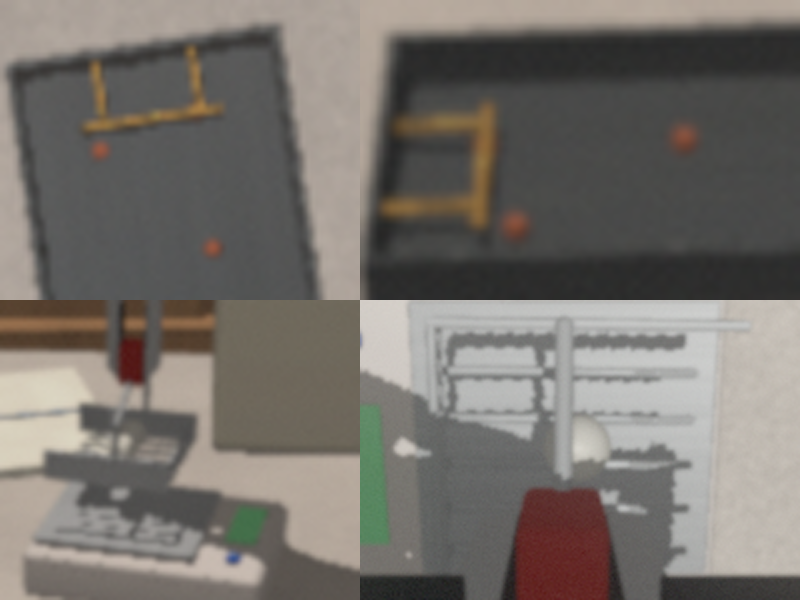

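Top row: two chips are in the open, and the third seems to lie under the rail, where there is a reddish spot at (485,140). Bottom row: the balls are in the scoop, which is level over the pan, with no chip visible. I check that rail spot numerically while descending.

Call:
{"name": "apply_moves", "arguments": {"increments": [{"tx":0,"ty":-0.05,"tz":0.1,"ax":0,"ay":0,"az":0},{"tx":0,"ty":-0.08,"tz":0.2,"ax":0,"ay":0,"az":0},{"tx":0,"ty":-0.06,"tz":0.3,"ax":0,"ay":0,"az":0},{"tx":0,"ty":0,"tz":0.35,"ax":0,"ay":0,"az":0},{"tx":0,"ty":0,"tz":0.3,"ax":0,"ay":0,"az":0},{"tx":0,"ty":0,"tz":0.25,"ax":0,"ay":0,"az":0},{"tx":0,"ty":0,"tz":0.15,"ax":0,"ay":0,"az":0},{"tx":0,"ty":0,"tz":0.08,"ax":0,"ay":0,"az":0},{"tx":0,"ty":0,"tz":0.03,"ax":0,"ay":0,"az":0},{"tx":0,"ty":0,"tz":0,"ax":0,"ay":0,"az":0}]}}

```text
time_s: 26.18
ee_pos: [0.4565, -0.3197, 0.3499]
eef_rot: [3.141, 0.0, 1.379]
force: [-0.4, 0.0, -3.1]
grip_width: 0.024
grip_force: 49.8
```

```bash
python3 g.py .4564 -.3197 .3446 79; python3 - <<'E'
from h import *
s=snap('side'); t=snap('top')
for v in range(190,210): print(v,s[0][v,214:222].tolist() if v in(193,196,199,202) else '',s[0][v,217].tolist(),s[0][v,218].tolist(),s[0][v,219].tolist())
E
```

```text
t 26.18 p [ 0.4565 -0.3197  0.3499] yaw 79.02 tilt 0.02 units [-0.001 -0.004  0.177] az 0.004 F [-0.4  0.  -3.1] gw 0.024
190  [82, 78, 72] [97, 83, 68] [100, 85, 67]
191  [97, 85, 70] [120, 96, 66] [122, 96, 65]
192  [121, 100, 71] [135, 106, 67] [131, 102, 65]
193 [[132, 107, 68], [131, 107, 69], [129, 106, 67], [132, 105, 65], [140, 109, 65], [129, 101, 65], [93, 80, 67], [74, 72, 70]] [132, 105, 65] [140, 109, 65] [129, 101, 65]
194  [116, 91, 58] [135, 102, 61] [126, 98, 61]
195  [112, 85, 60] [135, 101, 60] [126, 94, 57]
196 [[66, 65, 64], [66, 64, 62], [82, 69, 61], [117, 88, 60], [139, 102, 58], [126, 93, 55], [90, 70, 55], [70, 66, 64]] [117, 88, 60] [139, 102, 58] [126, 93, 55]
197  [117, 90, 61] [138, 103, 58] [123, 91, 54]
198  [123, 100, 69] [141, 109, 65] [119, 92, 55]
199 [[74, 75, 73], [73, 73, 72], [90, 83, 73], [127, 105, 70], [141, 111, 64], [111, 88, 54], [75, 67, 59], [72, 72, 70]] [127, 105, 70] [141, 111, 64] [111, 88, 54]
200  [126, 102, 70] [136, 106, 63] [102, 80, 52]
201  [125, 99, 68] [133, 102, 61] [97, 77, 53]
202 [[74, 74, 73], [74, 73, 72], [91, 81, 70], [123, 98, 66], [128, 98, 59], [92, 73, 51], [67, 63, 60], [72, 71, 71]] [123, 98, 66] [128, 98, 59] [92, 73, 51]
203  [125, 98, 65] [126, 98, 58] [87, 71, 51]
204  [133, 103, 63] [126, 98, 59] [85, 69, 51]
205  [139, 107, 62] [125, 96, 56] [84, 71, 55]
206  [136, 105, 61] [124, 94, 56] [82, 70, 55]
207  [129, 101, 61] [122, 94, 58] [84, 72, 59]
208  [115, 91, 60] [107, 84, 56] [79, 70, 60]
209  [79, 69, 56] [75, 65, 53] [68, 65, 61]
```

There is a red tint on both flanks of the rail at rows 194–197, consistent with the third chip lying under the rail. I creep down to the pan.

Call:
{"name": "apply_moves", "arguments": {"increments": [{"tx":0,"ty":0,"tz":0.05,"ax":0,"ay":0,"az":0},{"tx":0,"ty":0,"tz":0.05,"ax":0,"ay":0,"az":0},{"tx":0,"ty":0,"tz":0.03,"ax":0,"ay":0,"az":0},{"tx":0,"ty":0,"tz":0,"ax":0,"ay":0,"az":0}]}}

```text
time_s: 26.78
ee_pos: [0.4565, -0.3197, 0.3458]
eef_rot: [-3.141, -0.0, 1.379]
force: [-0.3, 0.1, -2.5]
grip_width: 0.024
grip_force: 49.8
```

Call:
{"name": "apply_moves", "arguments": {"increments": [{"tx":0,"ty":0,"tz":0.03,"ax":0,"ay":0,"az":0},{"tx":0,"ty":0,"tz":0,"ax":0,"ay":0,"az":0}]}}

```text
time_s: 27.02
ee_pos: [0.4565, -0.3197, 0.3449]
eef_rot: [-3.141, -0.0, 1.379]
force: [-0.8, -0.2, -3.2]
grip_width: 0.0237
grip_force: 49.8
```

Call:
{"name": "apply_moves", "arguments": {"increments": [{"tx":0,"ty":0,"tz":0.02,"ax":0,"ay":0,"az":0},{"tx":0,"ty":0,"tz":0,"ax":0,"ay":0,"az":0}]}}

```text
time_s: 27.28
ee_pos: [0.4565, -0.3197, 0.3445]
eef_rot: [3.141, 0.0, 1.379]
force: [-1.0, 0.9, -0.3]
grip_width: 0.0237
grip_force: 49.8
```

Call:
{"name": "apply_moves", "arguments": {"increments": [{"tx":0,"ty":0,"tz":0.015,"ax":0,"ay":0,"az":0},{"tx":0,"ty":0,"tz":0,"ax":0,"ay":0,"az":0}]}}

```text
time_s: 27.52
ee_pos: [0.4565, -0.3196, 0.3445]
eef_rot: [3.141, 0.0, 1.379]
force: [-3.0, 1.7, 5.2]
grip_width: 0.0241
grip_force: 49.8
```

Call:
{"name": "apply_moves", "arguments": {"increments": [{"tx":0,"ty":0,"tz":-0.01,"ax":0,"ay":0,"az":0},{"tx":0,"ty":0,"tz":0,"ax":0,"ay":0,"az":0},{"tx":0,"ty":0,"tz":0,"ax":0,"ay":0,"az":0}], "force": 5}}

```text
time_s: 27.9
ee_pos: [0.4565, -0.3197, 0.3445]
eef_rot: [3.141, 0.0, 1.379]
force: [-3.1, 1.3, 5.6]
grip_width: 0.0243
grip_force: 5.0
```

Call:
{"name": "apply_moves", "arguments": {"increments": [{"tx":0,"ty":0,"tz":0,"ax":0,"ay":0,"az":0},{"tx":0,"ty":0,"tz":0,"ax":0,"ay":0,"az":0},{"tx":0,"ty":0,"tz":0,"ax":0,"ay":0,"az":0},{"tx":0,"ty":0,"tz":0,"ax":0,"ay":0,"az":0},{"tx":0,"ty":0,"tz":0,"ax":0,"ay":0,"az":0},{"tx":0,"ty":0,"tz":0,"ax":0,"ay":0,"az":0}], "jaw": 0}}

```text
time_s: 28.65
ee_pos: [0.4565, -0.3197, 0.3442]
eef_rot: [3.142, 0.0, 1.379]
force: [-0.8, 0.2, 0.6]
grip_width: 0.0807
grip_force: 0.0
```

Call:
{"name": "apply_moves", "arguments": {"increments": [{"tx":0,"ty":0,"tz":0,"ax":0,"ay":0,"az":0},{"tx":0,"ty":0,"tz":-0.2,"ax":0,"ay":0,"az":0},{"tx":0,"ty":0,"tz":-0.5,"ax":0,"ay":0,"az":0},{"tx":0,"ty":0,"tz":-0.8,"ax":0,"ay":0,"az":0},{"tx":0,"ty":0,"tz":-0.8,"ax":0,"ay":0,"az":0},{"tx":0,"ty":0,"tz":-0.8,"ax":0,"ay":0,"az":0},{"tx":0,"ty":0,"tz":-0.5,"ax":0,"ay":0,"az":0},{"tx":0,"ty":0,"tz":0,"ax":0,"ay":0,"az":0}]}}

```text
time_s: 29.65
ee_pos: [0.4564, -0.3196, 0.4533]
eef_rot: [3.14, 0.001, 1.379]
force: [0.1, 0.3, 0.3]
grip_width: 0.0939
grip_force: 0.0
```

```bash
python3 - <<'E'
from h import *
s=snap('side'); w=snap('wrist')
for n,c,z in(('side',s,.16),('wrist',w,.18)):
    i=c[0].astype(int); m=((i[:,:,0]>70)&(i[:,:,1]<.62*i[:,:,0])&(i[:,:,2]<.62*i[:,:,0])).astype('uint8')
    _,_,st,ce=cv2.connectedComponentsWithStats(m)
    for k in range(1,len(ce)):
        if st[k,4]>30: print(n,'red',ce[k].round(1),st[k,:],onz(c,*ce[k],z).round(4))
print('expect wrist grip top',proj(w,(.4565,-.3197,.18)),'side grip',proj(s,(.4565,-.3197,.16)))
g=cv2.cvtColor(w[0],cv2.COLOR_RGB2HSV)
m=((g[:,:,2]>170)&(g[:,:,1]<40)).astype('uint8')
cr=cv2.HoughCircles(cv2.medianBlur(cv2.cvtColor(w[0],cv2.COLOR_RGB2GRAY),3),cv2.HOUGH_GRADIENT,1,15,param1=100,param2=18,minRadius=12,maxRadius=30)
print(cr, [onz(w,x,y,.085).round(3) for x,y,r in (cr[0] if cr is not None else [])])
e=np.array([np.cos(np.radians(-11)),np.sin(np.radians(-11))])
for a in(0,.023,-.023):
  X=np.array([.4565,-.3197])+.013*e*1+a*np.array([-e[1],e[0]]); print('pred',proj(w,(*X,.085)))
E
```

```text
side red [285.6 105.4] [283 100   7  12  72] [ 0.4557 -0.3185  0.16  ]
side red [169.  293.4] [162 282  15  24 265] [0.6142 0.5025 0.16  ]
wrist red [250.8 190. ] [238 174  27  32 780] [ 0.4567 -0.3139  0.18  ]
expect wrist grip top [251.87432879 196.49728243] side grip [285.40692569 105.20589819]
[[[483.5 201.5  24.5]
  [502.5 194.5  29.4]]] [array([ 0.718, -0.403,  0.085]), array([ 0.74 , -0.398,  0.085])]
pred [262.906705   175.45296323]
pred [263.07474876 155.5194781 ]
pred [262.74370896 194.78768348]
```

Call:
{"name": "apply_moves", "arguments": {"increments": [{"tx":0.5,"ty":0,"tz":-0.3,"ax":0,"ay":0,"az":0},{"tx":1,"ty":0,"tz":-0.3,"ax":0,"ay":0,"az":0},{"tx":1,"ty":0,"tz":0,"ax":0,"ay":0,"az":0},{"tx":1,"ty":0,"tz":0,"ax":0,"ay":0,"az":0},{"tx":1,"ty":0,"tz":0,"ax":0,"ay":0,"az":0},{"tx":1,"ty":0,"tz":0,"ax":0,"ay":0,"az":0},{"tx":1,"ty":0,"tz":0,"ax":0,"ay":0,"az":0},{"tx":1,"ty":0,"tz":0,"ax":0,"ay":0,"az":0},{"tx":1,"ty":0,"tz":0,"ax":0,"ay":0,"az":0},{"tx":0.5,"ty":0,"tz":0,"ax":0,"ay":0,"az":0},{"tx":0,"ty":0,"tz":0,"ax":0,"ay":0,"az":0}]}}

```text
time_s: 31.12
ee_pos: [0.5079, -0.0539, 0.4702]
eef_rot: [-3.141, 0.0, 1.381]
force: [0.2, -0.2, -0.8]
grip_width: 0.0938
grip_force: 0.0
```

```bash
python3 - <<'E'
from h import *
t=snap('top'); s=snap('side')
i=t[0].astype(int)
e=np.radians(-11); c,sn=np.cos(e),np.sin(e)
def rel(w): d=w[:2]-np.array([.4565,-.3197]); return (np.array([c*d[0]+sn*d[1],-sn*d[0]+c*d[1]])*1000).round(0)
for n,cam in(('top',t),('side',s)):
    im=cam[0].astype(int); spread=im.max(2)-im.min(2)
    for thr in (165,185,205):
        m=((im.min(2)>thr)&(spread<40)).astype('uint8')
        _,_,st,ce=cv2.connectedComponentsWithStats(m)
        for k in range(1,len(ce)):
            w=onz(cam,*ce[k],.085); r=rel(w)
            if 4<st[k,4]<200 and abs(r).max()<75: print(n,thr,'px',ce[k].round(1),st[k,2:],'scoop xy mm',r)
    mr=((im[:,:,0]>80)&(im[:,:,1]<.62*im[:,:,0])&(im[:,:,2]<.62*im[:,:,0])).astype('uint8')
    _,_,st,ce=cv2.connectedComponentsWithStats(mr)
    for k in range(1,len(ce)):
        r=rel(onz(cam,*ce[k],.17))
        if abs(r).max()<90 and st[k,4]>3: print(n,'red',ce[k].round(1),st[k,4],r)
p=proj(t,(.4565,-.3197,.085)).round().astype(int); print(p)
g=cv2.cvtColor(t[0],cv2.COLOR_RGB2GRAY)[p[1]-14:p[1]+14,p[0]-16:p[0]+16]; print('\n'.join(' '.join('%3d'%v for v in r) for r in g))
E
```

```text
top 165 px [408.1 195.8] [ 5 26 32] scoop xy mm [ 43. -71.]
top 165 px [404.9 215.1] [2 6 7] scoop xy mm [-14. -71.]
top 165 px [404. 222.] [1 5 5] scoop xy mm [-34. -71.]
top red [388.5 205.9] 84 [-1.  4.]
side red [286.  105.7] 60 [-8. 27.]
[382 206]
149 137 149 161 160 162 159 141 121 145 156 157 159 158 143 124 143 154 154 154 155 148 137 142 151 152 154 149 145 144 142 151
145 127 146 160 161 161 159 143 121 138 155 157 160 158 146 131 142 154 154 154 155 152 145 144 152 153 153 142 132 143 141 152
153 141 147 161 160 161 156 144 134 143 155 158 158 151 140 143 144 154 155 155 152 146 144 144 153 154 152 135 125 146 147 152
157 157 152 161 161 160 154 143 148 153 157 159 158 142 123 143 151 155 154 154 144 133 145 148 153 154 152 136 125 152 152 152
154 161 157 161 160 161 149 137 151 157 158 159 157 144 124 146 157 155 154 155 139 124 146 153 153 154 153 137 126 150 154 153
148 159 162 161 161 161 144 121 140 156 158 158 159 148 126 144 157 156 155 155 144 130 140 153 153 154 154 143 133 144 153 153
136 152 162 162 161 162 148 127 135 155 155 154 158 152 138 145 156 156 155 153
[... 2036 characters left out ...]
  90  88  87  93 120 151 154 147 134 137 150 152 153 144 117
161 161 162 144 124 145 156 159 159 159 154 137 139 143 126 124 124 124 124 120 124 136 153 152 150 149 143 155 156 156 143 114
162 163 161 151 134 141 156 159 158 160 162 155 147 154 153 153 151 153 156 148 152 152 153 144 140 154 146 155 157 155 140 105
161 161 159 154 148 144 157 159 159 158 159 158 150 157 156 156 150 150 160 153 155 154 152 138 134 157 151 156 157 154 135  99
161 161 154 147 150 144 157 158 158 154 154 160 153 157 156 155 146 138 154 157 155 155 153 140 134 157 156 156 156 154 134  94
160 160 148 141 154 149 157 158 158 150 146 157 157 156 157 155 137 118 140 155 155 155 153 143 132 148 156 156 155 151 126  88
```

```bash
python3 - <<'E'
from h import *
s=snap('side'); t=snap('top'); print('ballA',onz(t,377.5,202.5,.082))
p=proj(s,(.4625,-.32,.08)).round().astype(int); print(p)
g=cv2.cvtColor(s[0],cv2.COLOR_RGB2GRAY)[p[1]-9:p[1]+9,p[0]-15:p[0]+15]; print('\n'.join(' '.join('%3d'%v for v in r) for r in g))
E
```

```text
ballA [ 0.46737493 -0.30860181  0.082     ]
[283 128]
121 114  99  88  84  85  84  86  87  92  92  95  99 113 126 120 106 108 113 117 115 101  96 111 127 134 136 138 141 146
110 104  96  86  84  84  85  84  84  85  87  86  92 110 121 111  95  92  93  95  92  87  83  87  96 103 107 108 115 123
127 121 105  89  84  84  84  84  85  85  85  86  96 115 122 109 105 106 102  98  90  85  80  79  82  86  88  88  90  95
144 135 116  93  84  82  84  85  85  85  84  88 101 120 126 125 138 145 140 128 106  86  78  77  80  84  86  85  84  83
143 136 117  94  87  87  85  84  85  86  85  92 110 125 134 149 168 175 169 151 124  94  79  77  80  84  86  85  86  86
142 136 121 104  97  93  91  91  91  89  88  93 108 123 136 158 173 178 164 144 119  94  81  78  80  85  85  85  84  87
143 140 132 123 116 110 106 106 106 102 101 100  97 103 125 148 158 154 135 115 101  88  80  78  81  85  86  85  84  85
142 142 140 135 127 120 116 113 113 110 115 115 101  97 119 143 146 131 111  97  92  88  83  80  86  92  91  91  88  88
142 142 141 138 130 124 113 101  98 101 114 120 106 102 130 153 151 129 104  93  91  9
[... 413 characters left out ...]
 133 133 136 142 137 124 113 104 104 124 136 125 103  91  82  78  74  75  84  96 111 123 129 137 139
124 118 116 122 123 118 115 125 133 127 118 104  98  98 112 120 110  96  86  81  78  78  79  85  93 109 122 126 132 136
103 105 111 117 120 112 102 102 107 110 109 103  94  96 104 108 104  96  90  86  91  96 100 107 111 124 129 122 121 126
 89  90  95  96  96  94  89  90  96 100 105 102  93  93 100 102 100 100 102 107 115 118 120 120 121 126 126 122 125 121
 86  85  86  86  86  87  85  86  88  89  92  91  89  88  88  91  93 100 106 114 119 118 113 105 100 104 110 115 120 111
 84  84  84  85  85  85  85  85  86  85  86  86  87  85  86  84  87  89  93  94  97  96  94  90  88  90 100 106 106  94
```

The side-view brightness shows both balls side by side, at about (285,124) and (283,129), inside the scoop. I hand in.

```bash
python3 -c "
from station import hand_in
print(hand_in())"
```

```text
the job is handed in; nothing more can be done
None
```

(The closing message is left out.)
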